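Seat a culture flask in a viewing stand and hold its boom out at the red flag

ROBOT

A 7-joint arm with a two-finger parallel gripper is mounted at the origin on a cart in front of the work surface, level with it; the furniture and walls round the work are solid. World frame = base frame: x ahead of the robot, y to its left, z up, the work surface at z = 0. Lengths are in m, angles in rad, forces in N, time in s.
With the tool pointing down it reaches from about 0.425 to 0.925 m from the base axis. Payload 6.8 kg.
Tool frame: the origin (TCP) lies at the centre of the arm's flange, where the gripper is bolted on; the fingertips stand 173 mm ahead of it and the grasp point (between the pads) lies 155 mm ahead of it; z points along the fingers, y is the direction in which the jaws open and shut (so a half turn about z gives the same grasp; the last joint's range is limited). The gripper opens to 85 mm and grips with 20 to 120 N. Pads are 22 mm wide; open, the fingers measure 114 mm over their backs; the gripper's body (76 mm by 85 mm) begins 54 mm behind the grasp point. The pads swing forward as they close: fully open they stand 13 mm farther back than shut.
Start: joints at [1.204, 0.477, 0.022, 1.555, -0.011, 1.109, -0.083], TCP at [0.173, -0.653, 0.405] pointing down, gripper open.
Joint ranges: [-2.96, 2.96], [-0.34, 2.1], [-1.41, 1.46], [0.24, 2.44], [-1.37, 4.51], [0.17, 1.92], [-2.96, 2.96]. Speed limits (rad/s): [2.39, 2.39, 3.14, 3.14, 3.14, 3.14, 3.14].

INTERFACE

Orientations are given as a rotation vector (axis times angle).
In Python, from bench import readout, grab_frame, camera_model, r gives the robot as it stands.
- The arm moves only by the tool apply_moves, never from a script. Its argument "deltas" is a list of rows, each an object with "xyz": the shift along the world's x, y, z in m, a list of three; "turn": the turn about the world's z in rad. In form: [{"xyz": [dx, dy, dz], "turn": turn}, ...]. A call has 1 to 12 rows; each row shifts and turns the commanded pose from where the row before left it; what a row does not reach is not made up. A row lasts 1/12 s, in which the tool goes at most 41.7 mm and 7.16 degrees, less where a joint would pass 70% of its speed; a pose out of reach is approached as far as the arm can. A call with a gripper value outside its range is refused whole. "claw" is the gripper's target within -1 to 1 (shut at 1, half-way at 0, fully open at -1), set as the call begins (left out, the last holds). The fingers move at their own pace and stop on an object; "squeeze" is the grip in N (left out, the last holds). Time passes only in rows, so rows that do not move let the fingers close. It gives the time, the measured TCP pose, the force and the opening at its end, in the units of the state.
- readout.get_obs(): the state, without advancing time (a new reading comes with each control period).
- grab_frame(name): name is "scene" or "top"; returns the picture (400x640x3 uint8, red, green, blue); there is no depth.
- camera_model(name): a dict with "intrinsics" (3x3 intrinsics, pixels), "R" (3x3) and "t" (3): a world point X has camera coordinates R X + t. Camera axes: x right, y down, z forward; pixel columns grow to the right and rows downward; lengths in m; the calibration is good to about 2 mm. A picture is of the moment at which its call begins. camera_model takes no time and is no camera call.
- r.hand_in(): hands the job in, once; it reports no verdict.
The state is a dict: "clock": time; "joints": joint angles; "qvel": joint speeds; "tau": joint torques, N m; "tcp_pos": TCP position; "orientation": TCP orientation; "contact_force": force on the tool from outside, world axes, zero at the start; "moment": the same for the moment, N m; "grip_width": finger opening in m.
Only numpy, scipy, OpenCV 4.12 (cv2) and the standard library are available. Lean on these libraries where they do the work, as an engineer would, in place of code of your own. Each camera call takes 0.05 s, during which the arm holds its last target.

TASK

Lay the culture flask flat and square in the nest of the viewing stand, its cap through the slot at the outer end, and let go of it. Then grip the stand's telescoping boom by its black handle so that the yellow lock button is squeezed in, draw the boom out until its pointer stands over the red flag on the scale, and finish while still holding it there with the button squeezed in. Do not shift the red flag or disturb the other things on the bench.

Things in the scene. Friction and masses are not known exactly. Their poses are not given: they have to be found in the camera images.
- flask: Loose clear culture flask lying flat, pink contents, orange cap. 100 mm long, 51 mm wide, 23 mm high, about 0.07 kg. Origin: centre of its underside; x axis: toward the cap, z up. The flat-sided body runs from x = -50 to +35 mm, the neck and cap (22 mm thick) on to x = +50 mm. Pick it across its 51 mm width.
- flask_cap (a point): Outer end of the flask's cap, 50 mm from the flask origin along its x, 11 mm above its underside.
- stand: Fixed viewing stand, grey plate 8 mm thick (x -115 to +60, y -160 to +210 mm). Origin on the bench below the boom's centre line; x to the stand's back, y along the boom the way it extends, z up. White column with sleeve at y -160 to -25 mm, 84 mm high. Along the front, x -105 to -85 mm, y -22 to +163 mm, a scale bar with a tick each 10 mm, top at 50 mm.
- nest_seat (a point): Where the flask's origin lies when seated: pad top of the nest, 20 mm above the bench, at stand y = +150 mm; axes as the stand's (seated flask x = this y). Black lugs at corners and ends rise 12 mm above the pad (flared tips 20 mm), 2.5 mm play; long sides open 48 mm mid-way for fingers, down to the plate. Outer end has a 30 mm slot for the neck, inner end is closed.
- boom (a joint): How far the boom is drawn out, m: 0 fully in (at the start), at most 0.14. Free, it slides with 1.5 N friction and no spring; locked, it has only about 1 mm of play. The lock catches again wherever the button is let go.
- boom_grip (a point): Point to grip, on the axis of the boom's black upright handle, 108 mm above the bench; moves with the boom. Handle: 36 mm along y, 24 mm across x, 80 to 130 mm high. Grip across, along the stand's x: one finger on the yellow button in front, one on the flat back; 32 mm over both, 26 mm squeezed. Keep fingertips above 82 mm: the boom's foot, bar and pointer bracket lie below.
- boom_head (a point): Centre of the top of the round white viewing head at the boom's outer end, 60 mm beyond the handle: 38 mm across, 56 to 79 mm above the bench. It moves with the boom and passes over the seated flask.
- button_face (a point): Middle of the front face of the yellow lock button (28 mm along the boom, 32 mm high), on the -x side of the handle.
- lock_button (a joint): How far the lock button is pressed in, in m: 0 out, 0.006 fully in. Spring 3 N at the start, 8 N fully in. The boom is free above about 0.004.
- pointer_tip (a point): Near the tip of the boom's thin black needle (2 mm wide), on the boom at x = -93 mm, 64 mm above the bench; moves with the boom.
- flag_mark (a point): Centre of the top of the red flag clipped over the scale bar (26 mm across, 8 mm along the boom), 54 mm above the bench. The pointer stands over the flag when both have the same y in the stand's frame.
- flag (a joint): Position of the red flag along the scale, m: equal to the boom's extension at which the pointer is over the middle of the flag.
- timer: Bystander: white bench timer, 66x66x21 mm. Origin: centre of its underside.
- reagent_blue: Bystander: round bottle with blue cap and blue contents, 56 mm across, 104 mm tall. Origin: centre of its underside.
- marker_blue: Bystander: blue felt marker lying flat, 140 mm long, 12 mm thick. Origin: centre of its underside.
- dropper_red: Bystander: small white dropper bottle with a red tip, 27 mm across, 85 mm tall. Origin: centre of its underside.
Not all that is in view belongs to the job. Of the things like the flask, leave any that is turquoise; of the rest the larger one is meant.

How it is judged:
On the way, in this order (a step that is already met when the one before it is completed fails the run):
1. the flask lies seated in the nest, let go, with the boom still in (horizontal distance between flask and nest_seat below 0.006 m and z of flask in the frame of nest_seat between -0.003 and 0.003 m and angle between flask's own z axis and vertical below 0.06 rad and y of flask_cap in the frame of nest_seat above 0.04 m and angle between the x axis of flask and the y axis of stand, either way round below 0.12 rad and contact force between the fingers and flask below 0.1 N and value of joint boom below 0.01 m), for 0.2 s.
2. the lock button is squeezed in by the fingers with the boom still in (value of joint lock_button above 0.004 m and contact force between the fingers and lock_button above 1 N and value of joint boom below 0.02 m), for 0.1 s.
3. the pointer is over the red flag with the button squeezed in (y of pointer_tip in the frame of flag_mark between -0.004 and 0.004 m and value of joint lock_button above 0.004 m), for 0.2 s.
At the end, for the whole second after the job is handed in: The flask lies flat in the nest (within 6 mm and 0.12 rad, cap outward, at seat height within 3 mm); the pointer is within 4 mm of the flag's middle along the scale; the fingers still hold the boom's handle (over 3 N) with the lock button in by over 4 mm, and the boom is at rest (all of step 3 and horizontal distance between flask and nest_seat below 0.006 m and z of flask in the frame of nest_seat between -0.003 and 0.003 m and angle between flask's own z axis and vertical below 0.06 rad and y of flask_cap in the frame of nest_seat above 0.04 m and angle between the x axis of flask and the y axis of stand, either way round below 0.12 rad and contact force between the fingers and boom above 3 N and linear speed of each of boom, flask below 0.01 m/s); the arm keeps its last pose, push and grip.
It fails at once if the red flag is shifted by more than 3 mm (distance of flag_mark from where it was at the start of the episode above 0.003 m).
It fails at once if the timer is moved by more than 20 mm (distance of timer from where it was at the start of the episode above 0.02 m).
It fails at once if the reagent blue is moved by more than 20 mm (distance of reagent_blue from where it was at the start of the episode above 0.02 m).
It fails at once if the marker blue is moved by more than 20 mm (distance of marker_blue from where it was at the start of the episode above 0.02 m).
It fails at once if the dropper red is moved by more than 20 mm (distance of dropper_red from where it was at the start of the episode above 0.02 m).
It also fails if it takes over 43 s, if anything falls off the work surface, if the arm or the gripper's body presses on something with over 40 N, if the wrist force passes 120 N, or if a joint passes its speed limit or range.

## Working session

There is one attempt and no reset: what is moved stays moved. The work goes in short steps, Python scripts to look and compute and a tool call to move; the robot and the scene stay as the last step left them, time stands still between calls to the robot, and variables do not carry over. Pictures are saved under pics/ and viewed, and the job is handed in when it is done.

Besides the shell and the picture viewer there is one more tool, called after "Emit:" as name([rows], argument=value, ...), one row to a line, values as JSON. apply_moves: Moves the arm, as the interface text tells. Its arguments: {"type":"object","properties":{"deltas":{"type":"array"},"claw":{"type":"number"},"squeeze":{"type":"number"}},"required":["deltas"]}

```bash
ls; mkdir -p pics
python3 - <<'E'
from bench import readout, grab_frame, camera_model, r
import cv2,numpy as np
print(readout.get_obs())
for n in("scene","top"):
    cv2.imwrite(f"pics/{n}0.png",grab_frame(n)[:,:,::-1])
    m=camera_model(n);print(n,m, -np.array(m["R"]).T@np.array(m["t"]))
E
```

```text
pics
{'clock': 0.0, 'joints': array([ 1.20392174,  0.47777676,  0.02235698,  1.55645404, -0.0115329 ,
        1.1093336 , -0.08307786]), 'qvel': array([-9.41013734e-04, -1.50823887e-04,  1.71477032e-03,  1.31395364e-03,
       -5.19218465e-05,  1.05939541e-03,  3.66914976e-04]), 'tau': array([ 4.98897589e-04, -5.96445322e+01,  1.60808779e+00, -2.81204438e+01,
        1.24809542e-02,  9.42626910e-03,  3.84603309e-07]), 'tcp_pos': array([ 0.17265975, -0.65224895,  0.40374032]), 'orientation': array([-3.11353496e+00, -4.05136794e-01,  5.52138450e-04]), 'contact_force': array([-0.28599238, -0.67423555,  1.10104928]), 'moment': array([ 0.02681865,  0.00021266, -0.00640209]), 'grip_width': 0.08554488618489636}
scene {'intrinsics': array([[477.5537088 ,   0.        , 320.94976203],
       [  0.        , 477.5537088 , 204.4955676 ],
       [  0.        ,   0.        ,   1.        ]]), 'R': array([[ 0.88846785, -0.45866778,  0.01577145],
       [-0.23149318, -0.47756002, -0.84755374],
       [ 0.39627741,  0.74937327, -0.53047519]]), 't': array([-0.44241639,  0.19404243,  1.319022  ])} [-0.08470638 -1.09869506  0.87114738]
top {'intrinsics': array([[388.43580289,   0.        , 316.12824821],
       [  0.        , 388.43580289, 197.60429067],
       [  0.        ,   0.        ,   1.        ]]), 'R': array([[ 1.63680776e-03, -9.99998376e-01, -7.53768520e-04],
       [-9.97072381e-01, -1.57439480e-03, -7.64472917e-02],
       [ 7.64459809e-02,  8.76691293e-04, -9.97073339e-01]]), 't': array([0.01463285, 0.52228941, 1.54752594])} [0.40243426 0.01409841 1.5829355 ]
```

View pics/scene0.png

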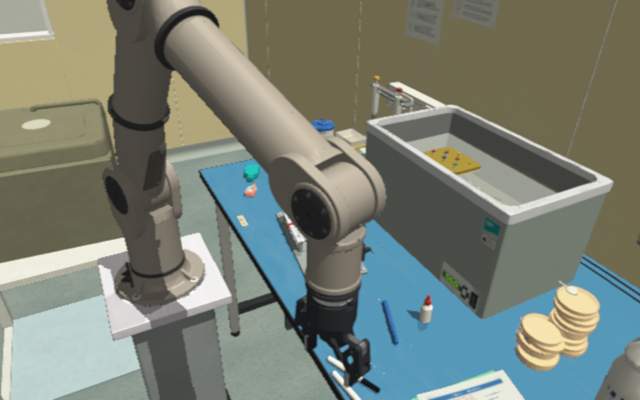

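View pics/top0.png

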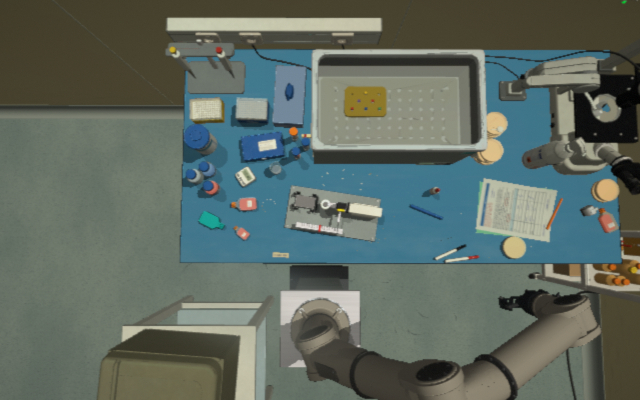

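Run:
```python
import cv2
a=cv2.imread("pics/top0.png")
cv2.imwrite("pics/c1.png",cv2.resize(a[160:260,180:300],None,fx=6.5,fy=6,interpolation=cv2.INTER_CUBIC)[:600])
cv2.imwrite("pics/c2.png",cv2.resize(a[178:248,278:390],None,fx=7,fy=7,interpolation=cv2.INTER_CUBIC))
cv2.imwrite("pics/c3.png",cv2.resize(a[170:250,560:640],None,fx=5,fy=5,interpolation=cv2.INTER_CUBIC))
```

```text
(no output)
```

View pics/c1.png

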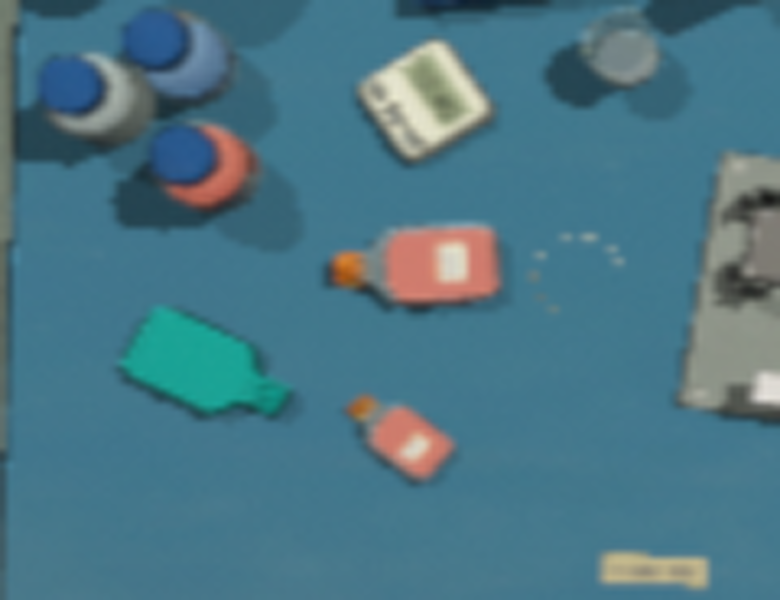

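View pics/c2.png

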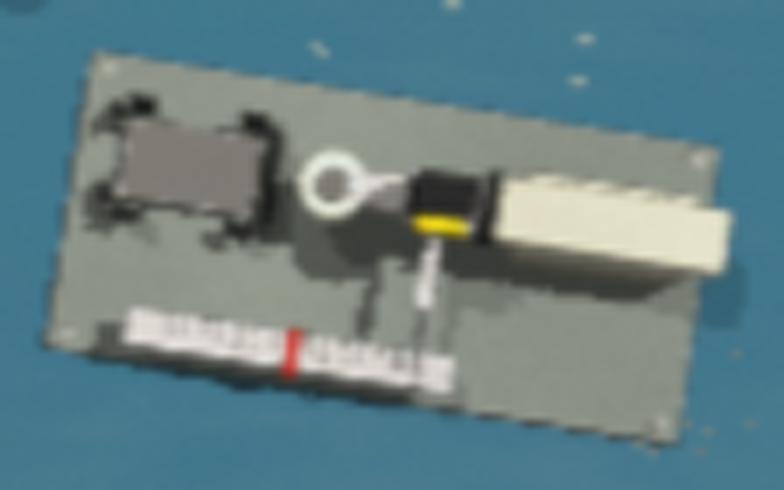

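View pics/c3.png

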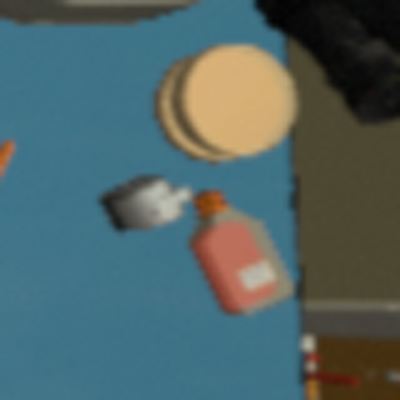

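```bash
cat > h.py <<'E'
import numpy as np,cv2
from bench import readout, grab_frame, camera_model, r
from scipy.optimize import least_squares
M={n:camera_model(n) for n in("scene","top")}
def proj(n,X):
    m=M[n];c=np.atleast_2d(X)@np.array(m["R"]).T+np.array(m["t"]);p=c@np.array(m["intrinsics"]).T
    return p[:,:2]/p[:,2:]
def ray(n,uv,z):
    m=M[n];K=np.linalg.inv(m["intrinsics"]);R=np.array(m["R"]);C=-R.T@np.array(m["t"])
    d=np.c_[np.atleast_2d(uv),np.ones(len(np.atleast_2d(uv)))]@K.T@R
    return C+d*((z-C[2])/d[:,2])[:,None]
def W(p,L):
    L=np.atleast_2d(L).astype(float);c,s=np.cos(p[2]),np.sin(p[2])
    return np.c_[p[0]+c*L[:,0]-s*L[:,1],p[1]+s*L[:,0]+c*L[:,1],L[:,2]]
def edgefit(n,img,p,segs,it=4,half=4,ns=25):
    """segs: list of local point pairs; snap to max gradient along normal"""
    g=cv2.cvtColor(img,cv2.COLOR_RGB2LAB).astype(np.float32)
    for _ in range(it):
        P=[];T=[];Nn=[]
        for a,b in segs:
            a=np.array(a,float);b=np.array(b,float)
            L=a+(b-a)*np.linspace(.06,.94,ns)[:,None]
            uv=proj(n,W(p,L));d=uv[-1]-uv[0];d/=np.linalg.norm(d);nn=np.array([-d[1],d[0]])
            o=np.arange(-half,half+.01,.1)
            pts=uv[:,None]+o[None,:,None]*nn
            v=cv2.remap(g,pts[...,0].astype(np.float32),pts[...,1].astype(np.float32),cv2.INTER_LINEAR)
            dv=np.linalg.norm(v[:,10:]-v[:,:-10],axis=2);oc=o[5:-5]
            w=np.where(dv>0.6*dv.max(1,keepdims=True),dv,0)
            # keep blob round the max
            k=dv.argmax(1)
            w*=np.abs(oc[None]-oc[k][:,None])<1.2
            off=(w*oc).sum(1)/w.sum(1)
            med=np.median(off);ok=(np.abs(off-med)<.8)&(dv.max(1)>8)
            P.append(L[ok]);T.append((uv+off[:,None]*nn)[ok]);Nn.append(np.repeat(nn[None],ok.sum(),0))
        cnt=[len(x) for x in P]
        P=np.vstack(P);T=np.vstack(T);Nn=np.vstack(Nn)
        f=lambda q:((proj(n,W(q,P))-T)*Nn).sum(1)
        s=least_squares(f,p,x_scale=[.01,.01,.05],loss="soft_l1",f_scale=.3);p=s.x
    return p,cnt,np.array([np.mean(f(p)[sum(cnt[:i]):sum(cnt[:i+1])]) for i in range(len(cnt))]).round(2)
E
python3 - <<'E'
from h import *
a=cv2.imread("pics/top0.png")[:,:,::-1].copy()
q=(np.array([[95,52],[718,150],[678,442],[45,347]])+.5)/7-.5+[278,178]
L=np.array([[60,210,8],[60,-160,8],[-115,-160,8],[-115,210,8]])/1e3
f=lambda p:(proj("top",W(p,L))-q).ravel()
s=least_squares(f,[.38,-.05,-.15]);print(s.x,s.fun.round(2));p=s.x
e=[(L[0],L[1]),(L[1],L[2]),(L[3],L[0]),(L[2],L[3])]
print(edgefit("top",a,p,e[:3]));print(edgefit("top",a,p,e))
# flask
q=(np.array([[385,232],[497,230],[498,298],[390,302]])+.5)/[6.5,6]-.5+[180,160]
x=ray("top",q,.018);print(x.round(4))
c=(np.array([[338,268]])+.5)/[6.5,6]-.5+[180,160];print(ray("top",c,.011))
E
```

```text
[ 0.48467829 -0.07934971 -0.15137988] [-0.43 -0.27  0.45 -0.48  0.09  0.59 -0.1   0.13]
(array([ 0.48414914, -0.07959724, -0.15114413]), [25, 17, 21], array([-0.  , -0.51, -0.31]))
(array([ 0.48513315, -0.079945  , -0.15761396]), [25, 17, 19, 13], array([-0.29, -0.48, -0.42, -2.19]))
[[0.5193 0.3279 0.018 ]
 [0.5208 0.2583 0.018 ]
 [0.4749 0.257  0.018 ]
 [0.4721 0.324  0.018 ]]
[[0.49539273 0.35821234 0.011     ]]
```

Run:
```python
from h import *
a=cv2.imread("pics/top0.png")[:,:,::-1].copy()
p=np.array([.4841,-.0796,-.1512])
def loc(uv,z):
    X=ray("top",uv,z);d=X[:,:2]-p[:2];c,s=np.cos(p[2]),np.sin(p[2]);return (np.c_[c*d[:,0]+s*d[:,1],-s*d[:,0]+c*d[:,1]]*1e3).round(1)
t=lambda q:(np.array(q,float)+.5)/7-.5+[278,178]
print("head",loc(t([[330,184]]),.079),"handle top corners",loc(t([[413,172],[481,178],[479,218],[412,215]]),.13))
print("flag",loc(t([[292,353]]),.054),"bar ends",loc(t([[127,308],[455,355],[452,388]]),.05))
print("pointer",loc(t([[435,240],[424,300]]),.064))
print("pad corners",loc(t([[125,118],[262,135],[255,215],[120,203]]),.02))
print("bath corner",ray("top",[[313,150],[313,140]],.25),ray("top",[[313,157]],0.))
# overlay
b=cv2.resize(a[178:248,278:390,::-1],None,fx=7,fy=7,interpolation=cv2.INTER_CUBIC)
def poly(L,col,cl=True):
    u=(proj("top",W(p,np.array(L)/1e3))-[278,178]+.5)*7-.5
    cv2.polylines(b,[u.round().astype(int)],cl,col,1)
def box(x0,x1,y0,y1,z,c):poly([[x0,y0,z],[x1,y0,z],[x1,y1,z],[x0,y1,z]],c)
box(-115,60,-160,210,8,(0,255,0));box(-105,-85,-22,163,50,(0,255,255));box(-25.5,25.5,100,185,20,(255,0,255))
cv2.imwrite("pics/ov.png",b)
fp=np.array([.4965,.3075,np.pi/2+.025])
for z1,z2,z3 in((.018,.018,.018),(.023,0,0),(.02,.006,.006)):
    print(edgefit("top",a,fp,[([-.047,-.0255,z1],[.02,-.0255,z1]),([-.047,.0255,z2],[.02,.0255,z2]),([-.05,-.02,z3],[-.05,.02,z3])],half=3))
```

```text
head [[-0.  62.4]] handle top corners [[  9.9  20. ]
 [ 12.2 -16.4]
 [ -9.1 -18.5]
 [-13.   17.2]]
flag [[-95.5  68.9]] bar ends [[ -84.7  164.4]
 [ -82.7  -21.9]
 [-101.2  -22.9]]
pointer [[-21.1  -0.5]
 [-55.2   0.6]]
pad corners [[ 23.4 184.3]
 [ 25.7 104.7]
 [-20.5 101.6]
 [-25.5 179.5]]
bath corner [[0.67048986 0.02641034 0.25      ]
 [0.70573536 0.02648973 0.25      ]] [[0.6915652  0.02865374 0.        ]]
(array([0.49744353, 0.30921777, 1.64694151]), [25, 25, 25], array([ 0.33, -0.37,  0.01]))
(array([0.49724021, 0.31186637, 1.66492405]), [25, 25, 25], array([ 0.52, -0.55,  0.  ]))
(array([0.49757078, 0.31100504, 1.65071607]), [24, 25, 25], array([ 0.44, -0.45,  0.  ]))
```

View pics/ov.png

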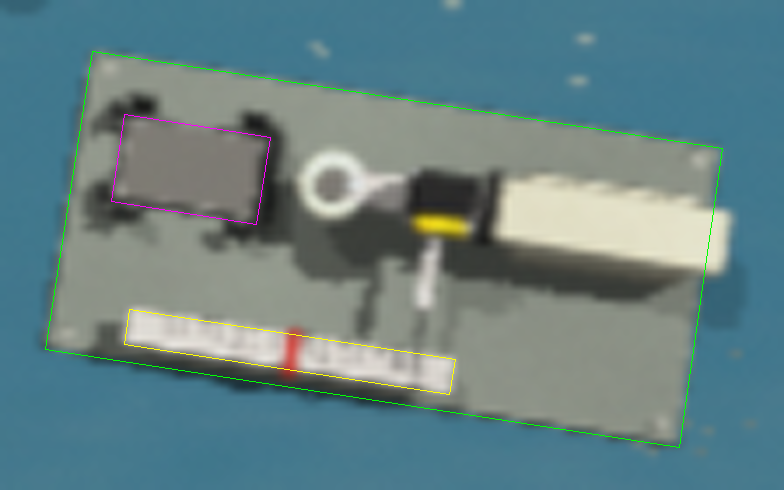

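Emit:
apply_moves([
  {"xyz":[0.0284,0.0253,0],"turn":0.0483},
  {"xyz":[0.0284,0.0253,0],"turn":0.0483},
  {"xyz":[0.0284,0.0253,0],"turn":0.0483},
  {"xyz":[0.0284,0.0253,0],"turn":0.0483},
  {"xyz":[0.0284,0.0253,0],"turn":0.0483},
  {"xyz":[0.0284,0.0253,0],"turn":0.0483},
  {"xyz":[0.0284,0.0253,0],"turn":0.0483},
  {"xyz":[0.0284,0.0253,0],"turn":0.0483},
], claw=-1, squeeze=30)

```text
clock: 0.77
tcp_pos: [0.4009, -0.4486, 0.4044]
orientation: [-2.978, -0.999, 0.001]
contact_force: [0.4, -0.6, -0.1]
grip_width: 0.0855
```

Emit:
apply_moves([
  {"xyz":[0.015,0.0375,0],"turn":0.0483},
  {"xyz":[0.015,0.0375,0],"turn":0.0483},
  {"xyz":[0.015,0.0375,0],"turn":0.0483},
  {"xyz":[0.015,0.0375,0],"turn":0.0483},
  {"xyz":[0.015,0.0375,0],"turn":0.0483},
  {"xyz":[0.015,0.0375,0],"turn":0.0483},
  {"xyz":[0.015,0.0375,0],"turn":0.0483},
  {"xyz":[0.015,0.0375,0],"turn":0.0483},
])

```text
clock: 1.43
tcp_pos: [0.5201, -0.1483, 0.4046]
orientation: [-2.731, -1.552, 0.001]
contact_force: [1.1, -0.1, 0.2]
grip_width: 0.0852
```

Emit:
apply_moves([
  {"xyz":[-0.002,0.038,0],"turn":0.0483},
  {"xyz":[-0.002,0.038,0],"turn":0.0483},
  {"xyz":[-0.002,0.038,0],"turn":0.0483},
  {"xyz":[-0.002,0.038,0],"turn":0.0483},
  {"xyz":[-0.002,0.038,0],"turn":0.0483},
  {"xyz":[-0.002,0.038,0],"turn":0.0483},
  {"xyz":[-0.002,0.038,0],"turn":0.0483},
  {"xyz":[-0.002,0.038,0],"turn":0.0483},
  {"xyz":[-0.002,0.038,0],"turn":0.0483},
  {"xyz":[-0.002,0.038,0],"turn":0.0483},
  {"xyz":[-0.002,0.038,0],"turn":0.0483},
  {"xyz":[-0.002,0.038,0],"turn":0.0483},
])

```text
clock: 2.43
tcp_pos: [0.4955, 0.3074, 0.4044]
orientation: [2.174, 2.268, -0.001]
contact_force: [0.4, 0.5, -0.2]
grip_width: 0.0852
```

```bash
cat >> h.py <<'E'
from scipy.spatial.transform import Rotation
def st(o=None):
    o=o or readout.get_obs();Rm=Rotation.from_rotvec(o["orientation"]).as_matrix();y=Rm[:,1]
    print("t",round(o["clock"],2),"tcp",o["tcp_pos"].round(4),"jaw",round(((np.degrees(np.arctan2(y[1],y[0]))+90)%180-90),2),"tilt",Rm[:2,2].round(4),"F",o["contact_force"].round(1),"w",round(o["grip_width"],4),"j",o["joints"].round(2))
E
python3 - <<'E'
from h import *
st()
a=grab_frame("scene");cv2.imwrite("pics/s1.png",a[:,:,::-1])
st()
E
```

```text
t 2.43 tcp [0.4955 0.3074 0.4044] jaw 2.43 tilt [-0.0003 -0.0005] F [ 0.4  0.5 -0.2] w 0.0852 j [-0.15  0.4  -0.67  1.75  0.28  1.09 -0.86]
t 2.48 tcp [0.493  0.3154 0.4051] jaw 3.1 tilt [-0.0008  0.007 ] F [-0.5  7.4  1.7] w 0.0847 j [-0.15  0.41 -0.68  1.74  0.28  1.09 -0.86]
```

View pics/s1.png

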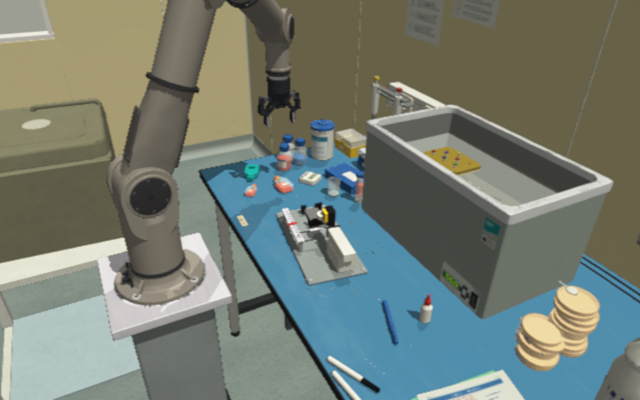

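Run:
```python
from h import *
a=cv2.imread("pics/s1.png")[:,:,::-1].copy()
p=np.array([.4841,-.0796,-.1512])
F=np.array([.4975,.309,1.61])
b=cv2.resize(a[155:285,230:380,::-1],None,fx=5,fy=4.6,interpolation=cv2.INTER_CUBIC)
def poly(p,L,col,cl=True):
    u=(proj("scene",W(p,np.array(L)/1e3))-[230,155]+.5)*[5,4.6]-.5
    cv2.polylines(b,[u.round().astype(int)],cl,col,1)
def box(p,x0,x1,y0,y1,z,c):poly(p,[[x0,y0,z],[x1,y0,z],[x1,y1,z],[x0,y1,z]],c)
box(p,-115,60,-160,210,8,(0,255,0));box(p,-105,-85,-22,163,50,(0,255,255));box(p,-13,13,-18,18,130,(255,0,255))
box(F,-50,35,-25.5,25.5,23,(0,255,0));box(F,-50,35,-25.5,25.5,0,(255,255,0))
cv2.imwrite("pics/ov2.png",b)
L=np.array([[60,210,8],[60,-160,8],[-115,-160,8],[-115,210,8]])/1e3
e=[(L[0],L[1]),(L[1],L[2]),(L[3],L[0]),(L[2],L[3])]
print(edgefit("scene",a,p,e));print(edgefit("scene",a,p,[e[1],e[3]]))
```

```text
(array([ 0.47972758, -0.08149252, -0.13586593]), [17, 25, 10, 11], array([ 0.27, -0.  ,  0.04,  0.49]))
(array([ 0.4762524 , -0.08141772, -0.1550218 ]), [25, 14], array([0., 0.]))
```

View pics/ov2.png

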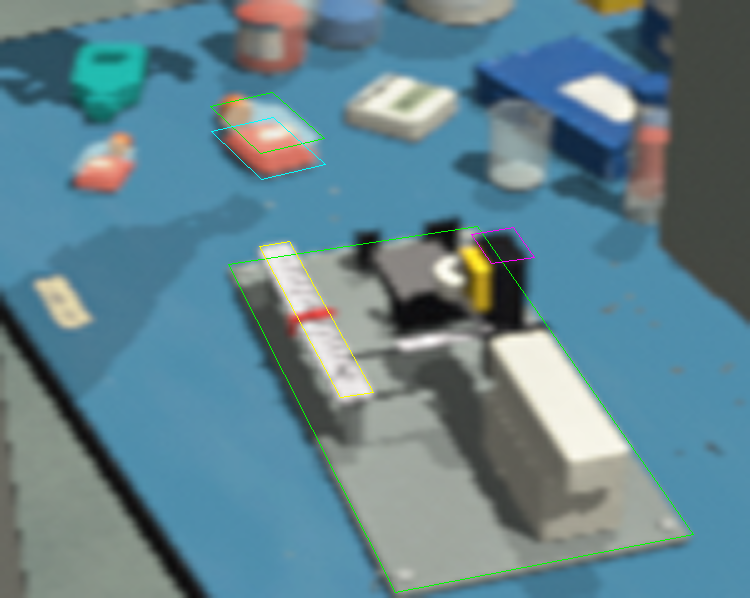

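Emit:
apply_moves([
  {"xyz":[0.001,-0.002,-0.02],"turn":0},
  {"xyz":[0,0,-0.036],"turn":0},
  {"xyz":[0,0,-0.038],"turn":0},
  {"xyz":[0,0,-0.038],"turn":0},
  {"xyz":[0,0,-0.03],"turn":0},
  {"xyz":[0,0,-0.018],"turn":0},
  {"xyz":[0,0,0],"turn":0},
  {"xyz":[0,0,0],"turn":0},
], claw=-0.7)

```text
clock: 3.15
tcp_pos: [0.4967, 0.3036, 0.224]
orientation: [-2.176, -2.265, 0.004]
contact_force: [0.1, -0.1, 0.4]
grip_width: 0.0726
```

Run:
```python
from h import *
a=grab_frame("scene");cv2.imwrite("pics/s2.png",cv2.resize(a[100:220,210:370,::-1],None,fx=5,fy=5,interpolation=cv2.INTER_CUBIC))
a=grab_frame("top");cv2.imwrite("pics/t2.png",cv2.resize(a[160:260,190:310,::-1],None,fx=6,fy=6,interpolation=cv2.INTER_CUBIC))
st()
```

```text
t 3.25 tcp [0.4975 0.3044 0.2262] jaw 2.3 tilt [0.0018 0.0014] F [ 0.7  0.2 -0.3] w 0.0727 j [-0.23  0.62 -0.56  1.88  0.46  0.77 -1.01]
```

View pics/s2.png

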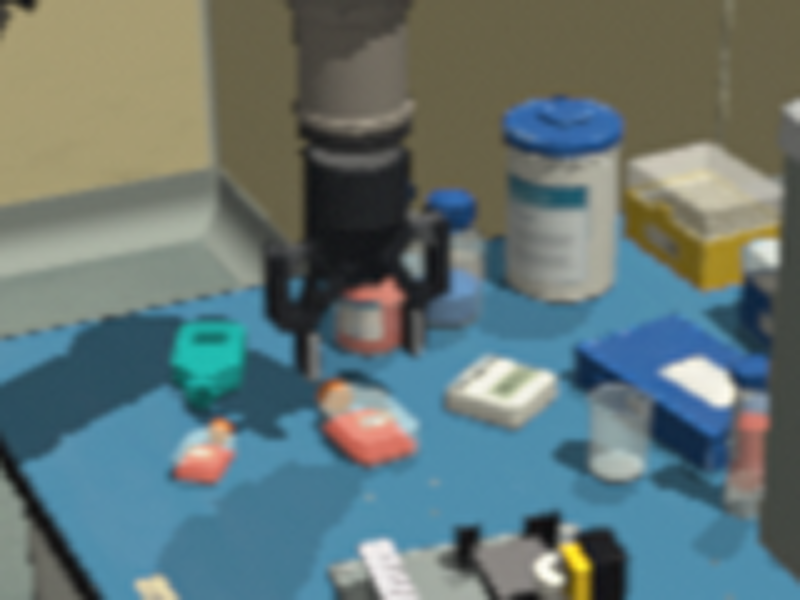

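View pics/t2.png

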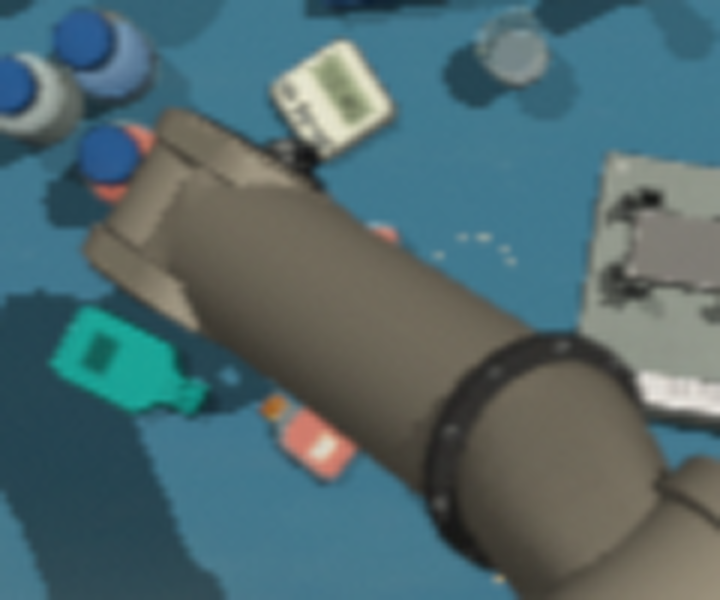

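Emit:
apply_moves([
  {"xyz":[0,0,-0.02],"turn":0},
  {"xyz":[0,0,-0.02],"turn":0},
  {"xyz":[0,0,-0.011],"turn":0},
  {"xyz":[0,0,0],"turn":0},
  {"xyz":[0,0,0],"turn":0},
])

```text
clock: 3.67
tcp_pos: [0.4972, 0.3041, 0.1745]
orientation: [2.176, 2.266, 0.001]
contact_force: [0.1, 1.5, 0.1]
grip_width: 0.0721
```

Run:
```python
from h import *
a=grab_frame("scene");cv2.imwrite("pics/s3.png",cv2.resize(a[120:220,220:340,::-1],None,fx=6,fy=6,interpolation=cv2.INTER_CUBIC))
st()
```

```text
t 3.72 tcp [0.4974 0.3043 0.175 ] jaw 2.31 tilt [0.0014 0.001 ] F [0.6 0.2 0.4] w 0.0725 j [-0.27  0.69 -0.51  1.9   0.52  0.68 -1.05]
```

View pics/s3.png

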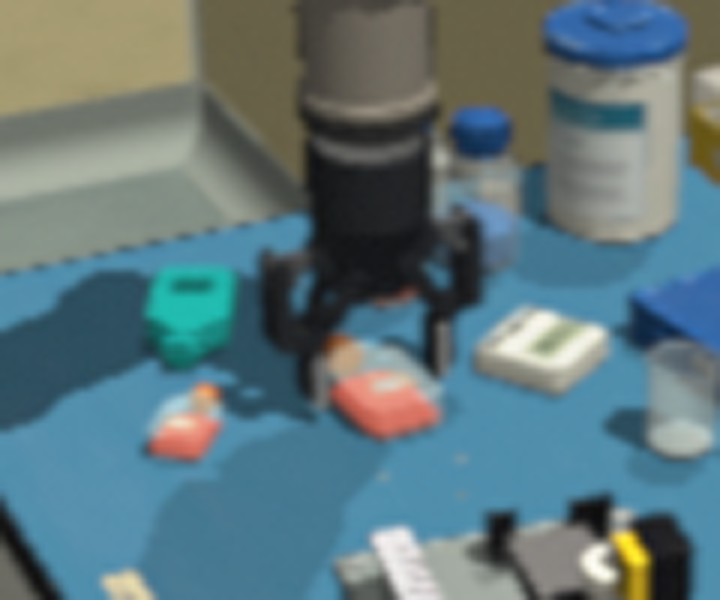

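Emit:
apply_moves([
  {"xyz":[0,0,0],"turn":0},
  {"xyz":[0,0,0],"turn":0},
  {"xyz":[0,0,0],"turn":0},
  {"xyz":[0,0,0],"turn":0},
  {"xyz":[0,0,0],"turn":0},
  {"xyz":[0,0,0],"turn":0},
], claw=1, squeeze=25)

```text
clock: 4.22
tcp_pos: [0.4974, 0.3043, 0.175]
orientation: [2.176, 2.265, 0.003]
contact_force: [-0.9, 0.3, 6.6]
grip_width: 0.0504
```

Emit:
apply_moves([
  {"xyz":[0,0,0],"turn":0},
  {"xyz":[0,0,0.01],"turn":0},
  {"xyz":[0,0,0.02],"turn":0},
  {"xyz":[0,0,0.03],"turn":0},
  {"xyz":[0,0,0.035],"turn":0},
  {"xyz":[0,0,0.025],"turn":0},
  {"xyz":[0,0,0],"turn":0},
])

```text
clock: 4.8
tcp_pos: [0.4982, 0.3054, 0.2999]
orientation: [2.175, 2.264, 0.014]
contact_force: [0.1, 0.5, -0.2]
grip_width: 0.0501
```

Run:
```python
from h import *
a=grab_frame("scene");cv2.imwrite("pics/s4.png",cv2.resize(a[80:200,220:340,::-1],None,fx=5,fy=5,interpolation=cv2.INTER_CUBIC))
st()
```

```text
t 4.85 tcp [0.4977 0.3047 0.2974] jaw 2.3 tilt [0.0054 0.0033] F [-0.6 -0.4 -0.1] w 0.0504 j [-0.19  0.52 -0.62  1.84  0.38  0.89 -0.94]
```

View pics/s4.png

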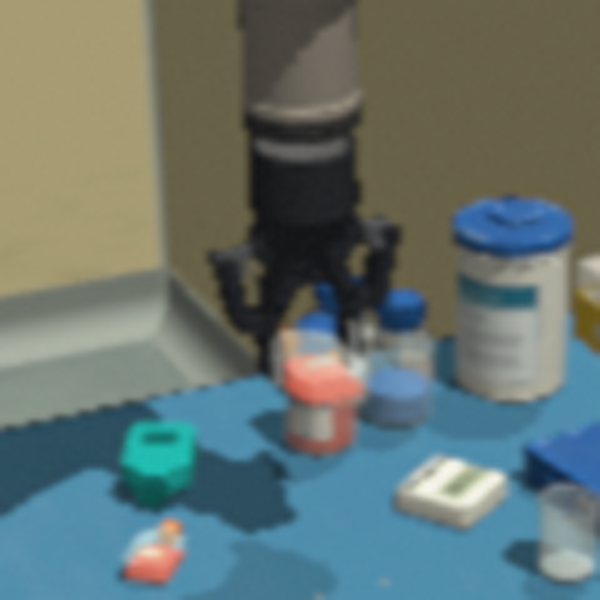

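Emit:
apply_moves([
  {"xyz":[0.001,-0.03,0],"turn":-0.025},
  {"xyz":[0.001,-0.035,0],"turn":-0.025},
  {"xyz":[0.001,-0.035,0],"turn":-0.025},
  {"xyz":[0.001,-0.035,0],"turn":-0.025},
  {"xyz":[0.001,-0.035,0],"turn":-0.025},
  {"xyz":[0.001,-0.035,0],"turn":-0.025},
  {"xyz":[0.001,-0.025,-0.015],"turn":-0.025},
  {"xyz":[0.0005,-0.0105,-0.02],"turn":-0.016},
  {"xyz":[0,0,0],"turn":0},
  {"xyz":[0,0,0],"turn":0},
  {"xyz":[0,0,0],"turn":0},
])

```text
clock: 5.77
tcp_pos: [0.5044, 0.0649, 0.2591]
orientation: [-2.379, -2.05, -0.001]
contact_force: [0.5, 0.4, -1.0]
grip_width: 0.0503
```

Run:
```python
from h import *
st()
a=grab_frame("scene");cv2.imwrite("pics/s5raw.png",a[:,:,::-1]);cv2.imwrite("pics/s5.png",cv2.resize(a[130:290,230:390,::-1],None,fx=5,fy=3.75*1,interpolation=cv2.INTER_CUBIC))
a=grab_frame("top");cv2.imwrite("pics/t5raw.png",a[:,:,::-1]);cv2.imwrite("pics/t5.png",cv2.resize(a[150:270,260:400,::-1],None,fx=5,fy=5,interpolation=cv2.INTER_CUBIC))
st()
```

```text
t 5.77 tcp [0.5044 0.0649 0.2591] jaw -8.5 tilt [-0.0001  0.0012] F [ 0.5  0.4 -1. ] w 0.0503 j [ 0.19  0.46 -0.54  2.04  0.35  0.73 -0.72]
t 5.87 tcp [0.5047 0.0652 0.2596] jaw -8.46 tilt [0.0013 0.0011] F [-0.5  0.6  0. ] w 0.0505 j [ 0.19  0.46 -0.54  2.04  0.35  0.73 -0.72]
```

View pics/s5.png

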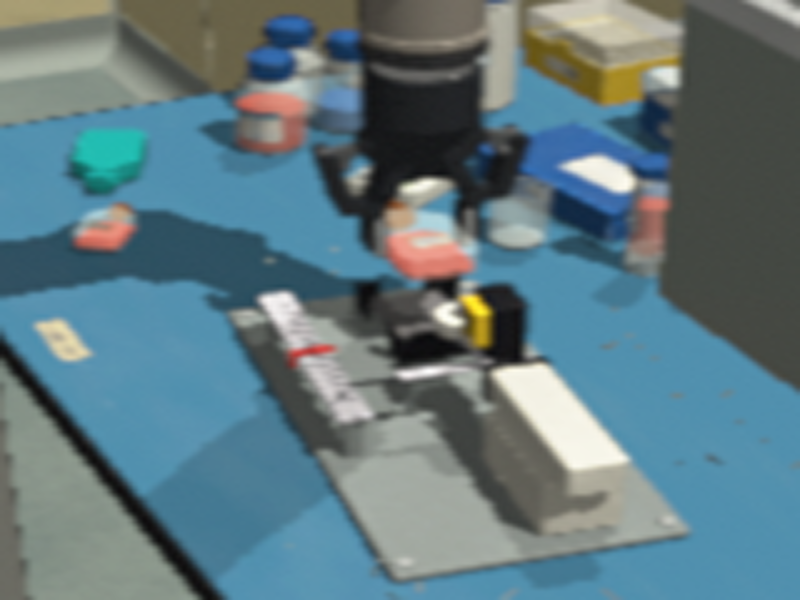

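View pics/t5.png

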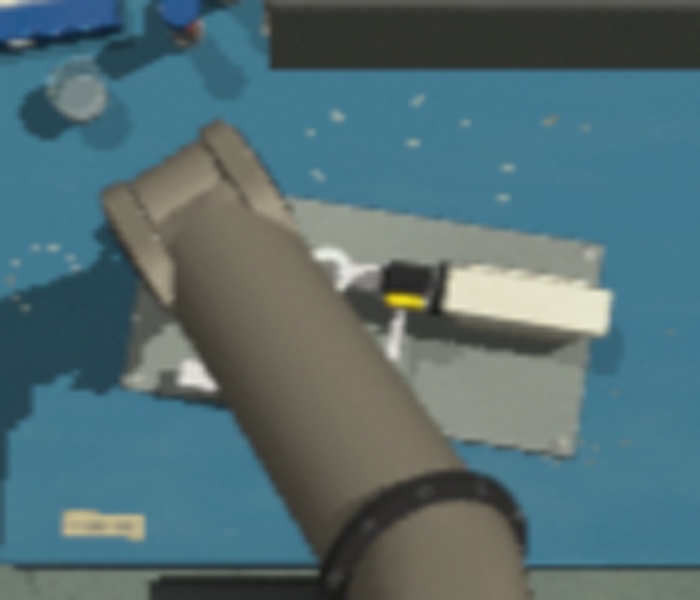

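Run:
```python
from h import *
a=cv2.imread("pics/s5raw.png")
f=8;o=np.array([295,160])
b=cv2.resize(a[160:230,295:375],None,fx=f,fy=f,interpolation=cv2.INTER_CUBIC);b0=b.copy()
def poly(p,L,col,cl=True):
    u=(proj("scene",W(p,np.array(L)/1e3))-o+.5)*f-.5
    cv2.polylines(b,[u.round().astype(int)],cl,col,1)
def box(p,x0,x1,y0,y1,z,c):poly(p,[[x0,y0,z],[x1,y0,z],[x1,y1,z],[x0,y1,z]],c)
p=np.array([.483,-.08,-.151])
yaw=np.radians(90-8.5)
F=np.array([.5045+.0045*np.cos(yaw),.065+.0045*np.sin(yaw),yaw]);z=(.2594-.175)*1e3
box(F,-50,35,-25.5,25.5,z,(255,255,0));box(F,-50,35,-25.5,25.5,z+23,(0,255,0))
box(p,-25.5,25.5,100,185,20,(255,0,255));box(p,-13,13,-18,18,130,(255,0,0))
cv2.imwrite("pics/ov5.png",np.hstack([b])); print(F,b.shape)
cv2.imwrite("pics/ov5b.png",b0)
```

```text
[0.50516514 0.06945057 1.42244334] (560, 640, 3)
```

View pics/ov5.png

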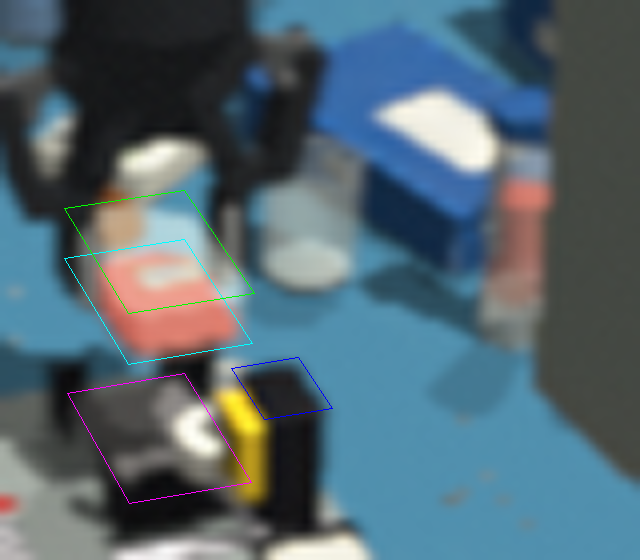

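View pics/ov5b.png

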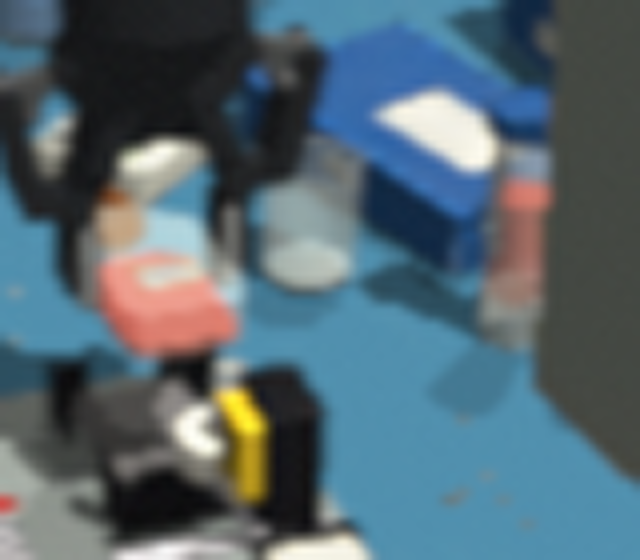

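Run:
```python
from h import *
a=cv2.imread("pics/s1.png")
for i,(x,y) in enumerate([(268,195),(296,245)]):
    cv2.imwrite(f"pics/z{i}.png",cv2.resize(a[y:y+50,x:x+75],None,fx=10,fy=10,interpolation=cv2.INTER_CUBIC))
p=np.array([.4841,-.0796,-.1512])
L=np.array([[-105,-22,50],[-85,-22,50],[-105,163,50],[-85,163,50],[12,-18,130],[12,-18,84],[-20,14,124],[-20,-14,124],[-20,-14,92],[-20,14,92],[60,-160,8],[-115,-160,8],[-115,210,8],[-98,65,54],[12,18,130],[-12,-18,130]])/1e3
for l,u in zip(L,proj("scene",W(p,L))):print((l*1e3).round(),u.round(1),((u-[268,195]+.5)*10).round(),((u-[296,245]+.5)*10).round())
```

```text
[-105.  -22.   50.] [297.6 241. ] [301. 465.] [ 21. -35.]
[-85. -22.  50.] [304.2 239.7] [367. 452.] [ 87. -48.]
[-105.  163.   50.] [281.3 208.1] [138. 136.] [-142. -364.]
[-85. 163.  50.] [287.4 207.1] [199. 126.] [ -81. -374.]
[ 12. -18. 130.] [336.1 210.4] [686. 159.] [ 406. -341.]
[ 12. -18.  84.] [335.5 223.7] [680. 292.] [ 400. -208.]
[-20.  14. 124.] [321.9 208.2] [544. 137.] [ 264. -363.]
[-20. -14. 124.] [325.  213.3] [575. 188.] [ 295. -312.]
[-20. -14.  92.] [324.8 222.5] [573. 280.] [ 293. -220.]
[-20.  14.  92.] [321.7 217.4] [542. 229.] [ 262. -271.]
[  60. -160.    8.] [368.3 270.6] [1008.  761.] [728. 261.]
[-115. -160.    8.] [308.5 283.3] [410. 888.] [130. 388.]
[-115.  210.    8.] [275.2 212. ] [ 77. 175.] [-203. -325.]
[-98.  65.  54.] [291.7 223.2] [242. 287.] [ -38. -213.]
[ 12.  18. 130.] [331.8 204.1] [643.  96.] [ 363. -404.]
[-12. -18. 130.] [328.2 211.8] [607. 173.] [ 327. -327.]
```

View pics/z0.png

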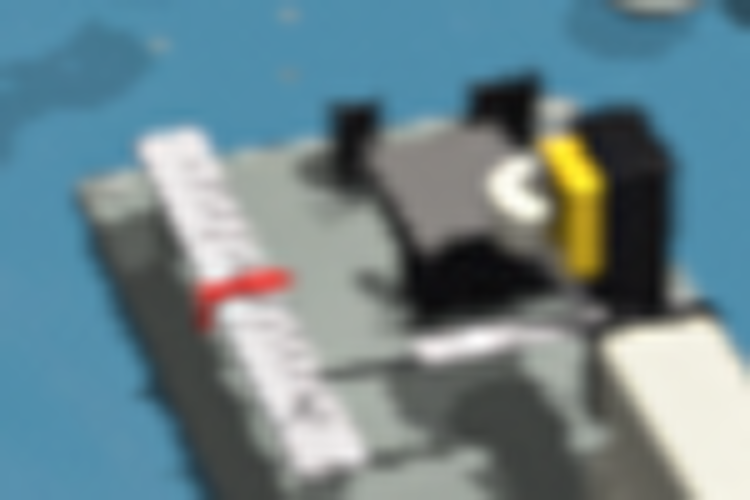

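View pics/z1.png

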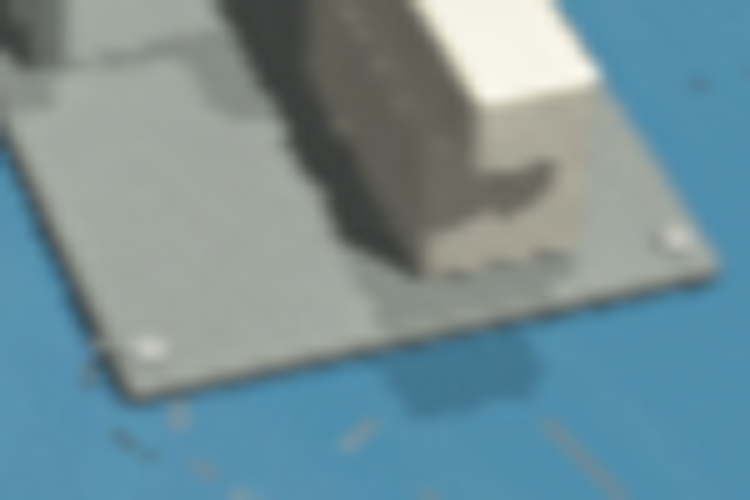

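Emit:
apply_moves([
  {"xyz":[0.001,-0.0014,-0.01],"turn":-0.003},
  {"xyz":[0,0,-0.015],"turn":0},
  {"xyz":[0,0,-0.015],"turn":0},
  {"xyz":[0,0,-0.008],"turn":0},
  {"xyz":[0,0,-0.006],"turn":0},
  {"xyz":[0,0,0],"turn":0},
  {"xyz":[0,0,0],"turn":0},
])

```text
clock: 6.45
tcp_pos: [0.5056, 0.0623, 0.2047]
orientation: [-2.385, -2.045, -0.0]
contact_force: [-0.4, -0.3, 0.3]
grip_width: 0.0501
```

Run:
```python
from h import *
st()
a=grab_frame("scene");cv2.imwrite("pics/s6.png",cv2.resize(a[165:235,290:370,::-1],None,fx=8,fy=8,interpolation=cv2.INTER_CUBIC))
st()
```

```text
t 6.45 tcp [0.5056 0.0623 0.2047] jaw -8.77 tilt [-0.0001  0.0002] F [-0.4 -0.3  0.3] w 0.0501 j [ 0.14  0.55 -0.48  2.07  0.42  0.62 -0.78]
t 6.5 tcp [0.5057 0.0623 0.2051] jaw -8.78 tilt [0.0007 0.0002] F [0.6 0.4 0.1] w 0.0503 j [ 0.14  0.55 -0.48  2.07  0.42  0.62 -0.78]
```

View pics/s6.png

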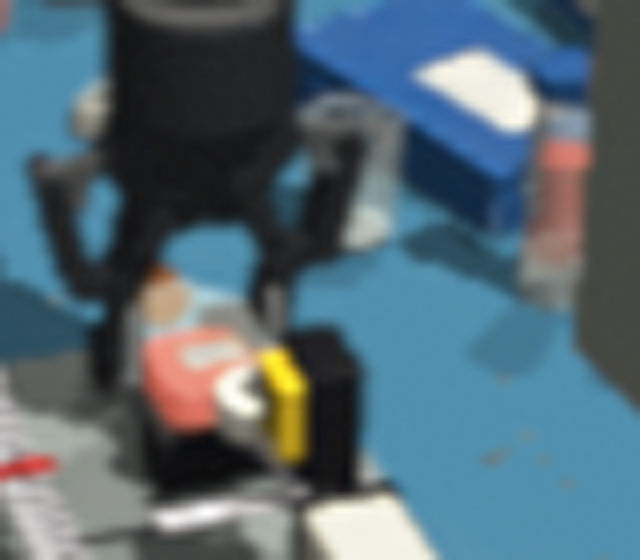

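Emit:
apply_moves([
  {"xyz":[0,0.001,-0.003],"turn":0.001},
  {"xyz":[0,0,-0.003],"turn":0},
  {"xyz":[0,0,-0.003],"turn":0},
  {"xyz":[0,0,0],"turn":0},
  {"xyz":[0,0,0],"turn":0},
])

```text
clock: 6.92
tcp_pos: [0.5054, 0.0629, 0.1956]
orientation: [-2.384, -2.046, 0.0]
contact_force: [-0.6, -0.3, -0.4]
grip_width: 0.0502
```

Run:
```python
from h import *
st();print(readout.get_obs()["moment"].round(2))
```

```text
t 6.92 tcp [0.5054 0.0629 0.1956] jaw -8.74 tilt [-0.0003 -0.0001] F [-0.6 -0.3 -0.4] w 0.0502 j [ 0.13  0.56 -0.47  2.07  0.44  0.6  -0.79]
[-0.03  0.01  0.02]
```

Emit:
apply_moves([
  {"xyz":[0,0.0005,-0.001],"turn":0},
  {"xyz":[0,0,-0.0005],"turn":0},
  {"xyz":[0,0,0],"turn":0},
])

```text
clock: 7.17
tcp_pos: [0.5055, 0.0634, 0.195]
orientation: [2.384, 2.045, -0.001]
contact_force: [-2.8, -2.5, 9.8]
grip_width: 0.0502
```

Run:
```python
from h import *
st();print(readout.get_obs()["moment"].round(2))
```

```text
t 7.17 tcp [0.5055 0.0634 0.195 ] jaw -8.75 tilt [ 0.0003 -0.001 ] F [-2.8 -2.5  9.8] w 0.0502 j [ 0.13  0.56 -0.47  2.07  0.44  0.6  -0.8 ]
[-0.34  0.63  0.  ]
```

Emit:
apply_moves([
  {"xyz":[0,0,0],"turn":0},
  {"xyz":[0,0,0],"turn":0},
  {"xyz":[0,0,0],"turn":0},
  {"xyz":[0,0,0],"turn":0},
  {"xyz":[0,0,0],"turn":0},
  {"xyz":[0,0,0],"turn":0},
], claw=-0.6)

```text
clock: 7.67
tcp_pos: [0.5055, 0.0635, 0.1941]
orientation: [-2.384, -2.046, -0.0]
contact_force: [-0.6, 0.4, 0.1]
grip_width: 0.0683
```

Emit:
apply_moves([
  {"xyz":[0,0,0.01],"turn":0},
  {"xyz":[0,0,0.02],"turn":0},
  {"xyz":[0,0,0.03],"turn":0},
  {"xyz":[0,0,0.038],"turn":0},
  {"xyz":[0,0,0.04],"turn":0},
  {"xyz":[0,0.02,0.03],"turn":0},
  {"xyz":[0,0.035,0],"turn":0},
  {"xyz":[0,0.035,0],"turn":0},
  {"xyz":[0,0.035,0],"turn":0},
  {"xyz":[0,0.02,0],"turn":0},
  {"xyz":[0,0,0],"turn":0},
])

```text
clock: 8.58
tcp_pos: [0.5041, 0.2139, 0.3636]
orientation: [-2.375, -2.053, -0.005]
contact_force: [0.3, 0.7, -0.6]
grip_width: 0.0685
```

Run:
```python
from h import *
st()
a=grab_frame("scene");cv2.imwrite("pics/s7raw.png",a[:,:,::-1]);cv2.imwrite("pics/s7.png",cv2.resize(a[185:245,270:345,::-1],None,fx=10,fy=10,interpolation=cv2.INTER_CUBIC))
a=grab_frame("top");cv2.imwrite("pics/t7raw.png",a[:,:,::-1]);cv2.imwrite("pics/t7.png",cv2.resize(a[178:248,278:390,::-1],None,fx=7,fy=7,interpolation=cv2.INTER_CUBIC))
st()
```

```text
t 8.58 tcp [0.5041 0.2139 0.3636] jaw -8.32 tilt [0.0011 0.0041] F [ 0.3  0.7 -0.6] w 0.0685 j [ 0.    0.38 -0.64  1.87  0.27  0.97 -0.91]
t 8.68 tcp [0.505  0.2092 0.3627] jaw -8.62 tilt [0.     0.0001] F [-0.2 -0.2 -0.5] w 0.0685 j [ 0.01  0.38 -0.64  1.87  0.27  0.97 -0.9 ]
```

View pics/s7.png

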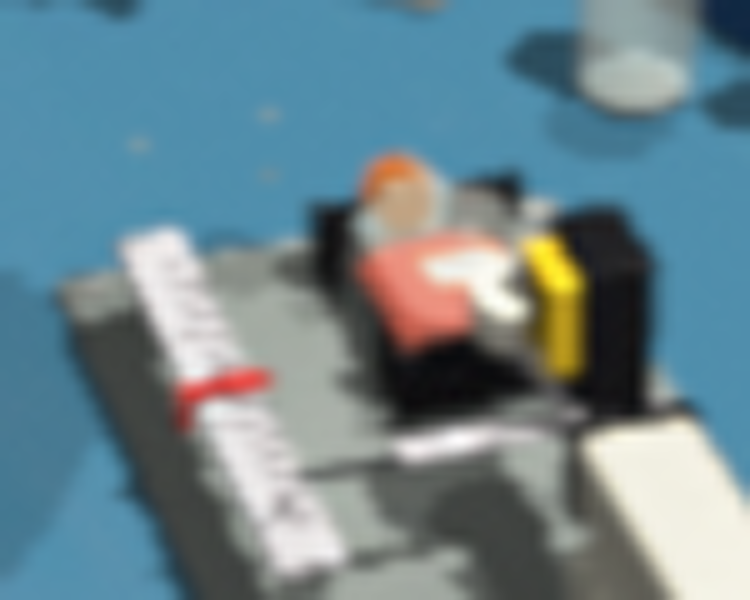

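View pics/t7.png

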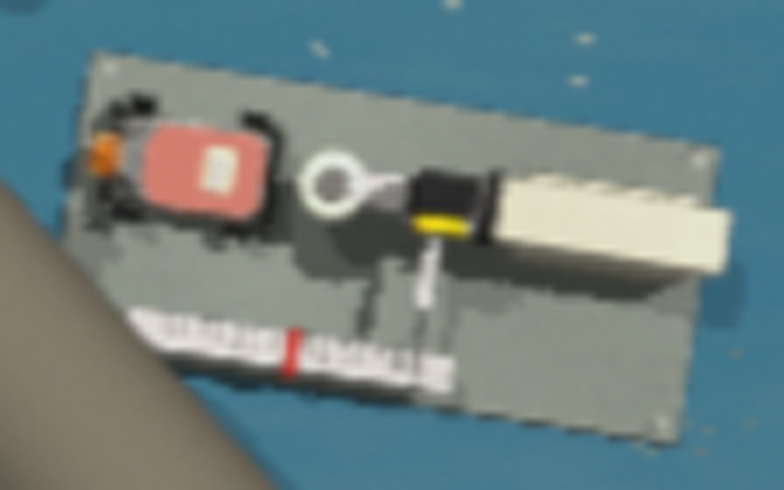

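Run:
```python
from h import *
p=np.array([.4838,-.0802,-.151])
def loc(uv,z):
    X=ray("top",uv,z);d=X[:,:2]-p[:2];c,s=np.cos(p[2]),np.sin(p[2]);return (np.c_[c*d[:,0]+s*d[:,1],-s*d[:,0]+c*d[:,1]]*1e3).round(1)
t=lambda q:(np.array(q,float)+.5)/7-.5+[278,178]
print("cap end",loc(t([[89,155]]),.031),"tail",loc(t([[268,175]]),.035))
print("sides",loc(t([[155,125],[262,135],[250,218],[145,203]]),.038))
a=cv2.imread("pics/t7raw.png")[:,:,::-1].copy()
seat=W(p,[0,.15,0])[0]
print(seat,edgefit("top",a,np.array([seat[0],seat[1],p[2]+np.pi/2]),[([-.045,-.0255,.038],[.02,-.0255,.038]),([-.045,.0255,.038],[.02,.0255,.038]),([-.05,-.02,.038],[-.05,.02,.038])],half=3))
# flag / pointer in both views
print("flag top",loc(t([[292,353]]),.054))
```

```text
cap end [[ -1.3 201.3]] tail [[ 2.7 98.2]]
sides [[ 20.9 166.2]
 [ 24.5 105.1]
 [-23.3 104.6]
 [-23.9 164.9]]
[0.50636402 0.06809317 0.        ] (array([0.50538064, 0.06810154, 1.47231092]), [15, 17, 25], array([ 0.28, -0.34,  0.01]))
flag top [[-95.3  69.5]]
```

Emit:
apply_moves([
  {"xyz":[-0.0025,-0.025,0],"turn":0},
  {"xyz":[-0.0025,-0.035,0],"turn":0},
  {"xyz":[-0.0025,-0.037,0],"turn":0},
  {"xyz":[-0.0025,-0.037,0],"turn":0},
  {"xyz":[-0.0025,-0.037,0],"turn":0},
  {"xyz":[-0.0025,-0.037,0],"turn":0},
  {"xyz":[-0.0025,-0.037,0],"turn":0},
  {"xyz":[-0.0025,-0.03,0],"turn":0},
  {"xyz":[-0.002,-0.014,0],"turn":0},
  {"xyz":[0,0,0],"turn":0},
  {"xyz":[0,0,0],"turn":0},
])

```text
clock: 9.6
tcp_pos: [0.4827, -0.0824, 0.3623]
orientation: [2.389, 2.04, -0.001]
contact_force: [0.1, 1.5, -0.6]
grip_width: 0.0688
```

Run:
```python
from h import *
st()
a=grab_frame("scene");cv2.imwrite("pics/s8.png",cv2.resize(a[145:265,270:390,::-1],None,fx=5,fy=5,interpolation=cv2.INTER_CUBIC))
st()
```

```text
t 9.6 tcp [ 0.4827 -0.0824  0.3623] jaw -8.99 tilt [-0.0004 -0.0005] F [ 0.1  1.5 -0.6] w 0.0688 j [ 0.52  0.27 -0.55  2.    0.18  0.91 -0.28]
t 9.65 tcp [ 0.4831 -0.081   0.3624] jaw -8.84 tilt [0. 0.] F [-0.4  0.1  0.2] w 0.0682 j [ 0.51  0.27 -0.55  2.    0.18  0.91 -0.28]
```

View pics/s8.png

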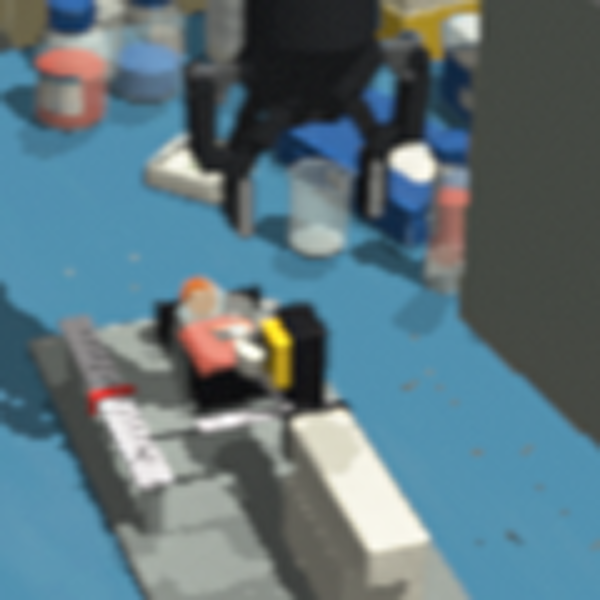

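Aligned above the handle; going down.

Emit:
apply_moves([
  {"xyz":[0,0.0005,-0.02],"turn":0.002},
  {"xyz":[0,0,-0.025],"turn":0},
  {"xyz":[0,0,-0.025],"turn":0},
  {"xyz":[0,0,-0.018],"turn":0},
  {"xyz":[0,0,-0.009],"turn":0},
  {"xyz":[0,0,0],"turn":0},
  {"xyz":[0,0,0],"turn":0},
  {"xyz":[0,0,0],"turn":0},
])

```text
clock: 10.32
tcp_pos: [0.4841, -0.0795, 0.2663]
orientation: [2.381, 2.048, 0.002]
contact_force: [0.1, 0.0, 0.3]
grip_width: 0.0685
```

Run:
```python
from h import *
st()
a=grab_frame("scene");cv2.imwrite("pics/s9.png",cv2.resize(a[145:265,270:390,::-1],None,fx=5,fy=5,interpolation=cv2.INTER_CUBIC))
st()
```

```text
t 10.32 tcp [ 0.4841 -0.0795  0.2663] jaw -8.59 tilt [ 0.0019 -0.    ] F [0.1 0.  0.3] w 0.0685 j [ 0.45  0.41 -0.5   2.08  0.3   0.71 -0.39]
t 10.37 tcp [ 0.4841 -0.0797  0.2665] jaw -8.61 tilt [ 0.0023 -0.0003] F [ 0.8  0.  -0.5] w 0.0682 j [ 0.45  0.41 -0.5   2.08  0.3   0.71 -0.39]
```

View pics/s9.png

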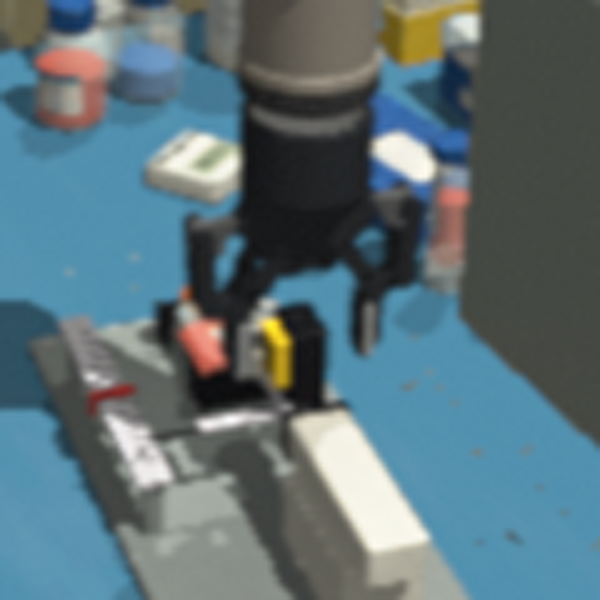

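Emit:
apply_moves([
  {"xyz":[-0.002,0,0],"turn":0},
  {"xyz":[0,0,0],"turn":0},
  {"xyz":[0,0,0],"turn":0},
  {"xyz":[0,0,0],"turn":0},
  {"xyz":[0,0,0],"turn":0},
  {"xyz":[0,0,0],"turn":0},
  {"xyz":[0,0,0],"turn":0},
  {"xyz":[0,0,0],"turn":0},
], claw=1, squeeze=40)

```text
clock: 11.03
tcp_pos: [0.483, -0.0804, 0.2663]
orientation: [2.381, 2.045, 0.004]
contact_force: [6.1, -0.9, 1.2]
grip_width: 0.0243
```

Run:
```python
from h import *
st()
a=grab_frame("scene");cv2.imwrite("pics/s10.png",cv2.resize(a[165:245,270:350,::-1],None,fx=7,fy=7,interpolation=cv2.INTER_CUBIC))
st()
```

```text
t 11.03 tcp [ 0.483  -0.0804  0.2663] jaw -8.66 tilt [ 0.004  -0.0003] F [ 6.1 -0.9  1.2] w 0.0243 j [ 0.45  0.41 -0.5   2.08  0.3   0.71 -0.39]
t 11.08 tcp [ 0.483  -0.0804  0.2663] jaw -8.66 tilt [ 0.004  -0.0003] F [ 5.9 -1.4  1.4] w 0.0244 j [ 0.45  0.41 -0.5   2.08  0.3   0.71 -0.39]
```

View pics/s10.png

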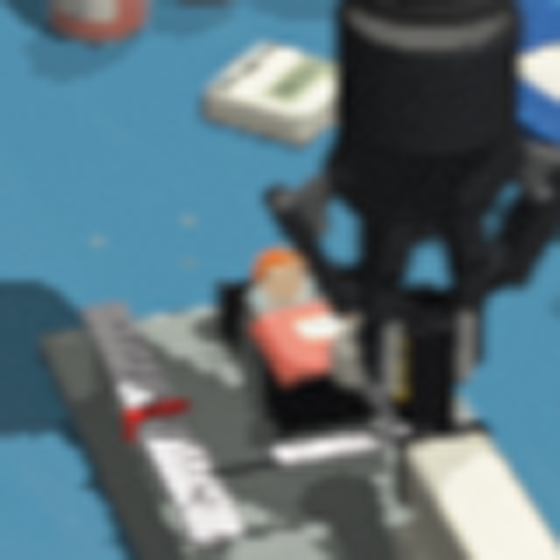

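Emit:
apply_moves([
  {"xyz":[0.0003,0.002,0],"turn":0},
  {"xyz":[0.0008,0.005,0],"turn":0},
  {"xyz":[0.0009,0.006,0],"turn":0},
  {"xyz":[0.0009,0.006,0],"turn":0},
  {"xyz":[0.0009,0.006,0],"turn":0},
  {"xyz":[0.0009,0.006,0],"turn":0},
  {"xyz":[0.0009,0.006,0],"turn":0},
  {"xyz":[0.0009,0.006,0],"turn":0},
  {"xyz":[0.0009,0.006,0],"turn":0},
  {"xyz":[0.0008,0.005,0],"turn":0},
  {"xyz":[0.0004,0.003,0],"turn":0},
  {"xyz":[0,0,0],"turn":0},
])

```text
clock: 12.08
tcp_pos: [0.4918, -0.0227, 0.2663]
orientation: [2.38, 2.046, 0.006]
contact_force: [6.4, 0.4, 2.1]
grip_width: 0.0244
```

Run:
```python
from h import *
st()
a=grab_frame("scene");cv2.imwrite("pics/s11raw.png",a[:,:,::-1]);cv2.imwrite("pics/s11.png",cv2.resize(a[165:245,270:350,::-1],None,fx=7,fy=7,interpolation=cv2.INTER_CUBIC))
a=grab_frame("top");cv2.imwrite("pics/t11raw.png",a[:,:,::-1]);cv2.imwrite("pics/t11.png",cv2.resize(a[178:248,278:390,::-1],None,fx=7,fy=7,interpolation=cv2.INTER_CUBIC))
st()
```

```text
t 12.08 tcp [ 0.4918 -0.0227  0.2663] jaw -8.63 tilt [0.0043 0.0004] F [6.4 0.4 2.1] w 0.0244 j [ 0.34  0.42 -0.51  2.08  0.31  0.71 -0.52]
t 12.18 tcp [ 0.4918 -0.0228  0.2663] jaw -8.64 tilt [0.0043 0.0007] F [6.4 0.  1.8] w 0.0243 j [ 0.34  0.42 -0.51  2.08  0.31  0.71 -0.52]
```

View pics/s11.png

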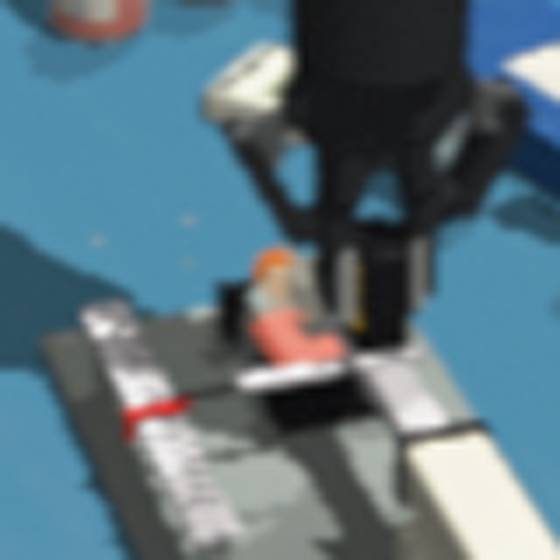

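View pics/t11.png

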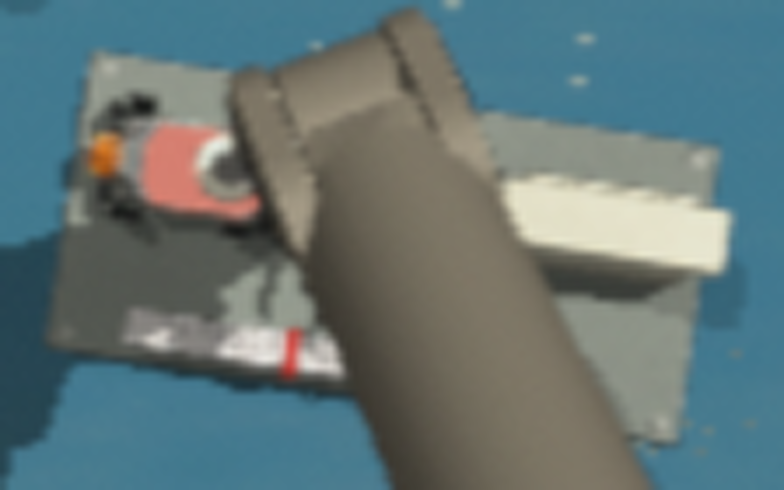

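```bash
cat > pv.py <<'E'
import sys
from h import *
def pv(raw,ext,out):
    a=cv2.imread(raw);o=np.array([280,205]);f=14
    b=cv2.resize(a[205:237,280:330],None,fx=f,fy=f,interpolation=cv2.INTER_CUBIC);b2=b.copy()
    p=np.array([.4838,-.0802,-.151])
    def pl(L,c):
        u=(proj("scene",W(p,np.array(L)/1e3))-o+.5)*f-.5
        cv2.polylines(b2,[u.round().astype(int)],False,c,1)
    for e,c in zip(ext,[(0,255,0),(255,255,0),(255,0,255)]): pl([[-103,e,64],[-60,e,64]],c)
    pl([[-108,69,54],[-82,69,54]],(0,255,255))
    cv2.imwrite(out,np.hstack([b[:, :],])); cv2.imwrite(out.replace(".png","o.png"),b2)
E
python3 - <<'E'
from pv import *
pv("pics/s11raw.png",[58.4,69],"pics/n11.png")
E
```

```text
(no output)
```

View pics/n11.png

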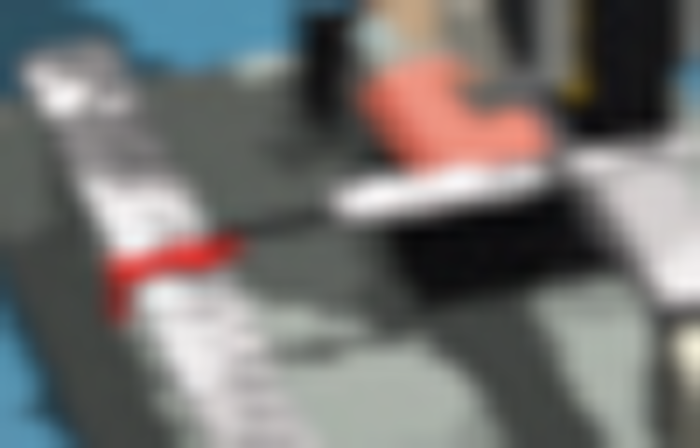

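View pics/n11o.png

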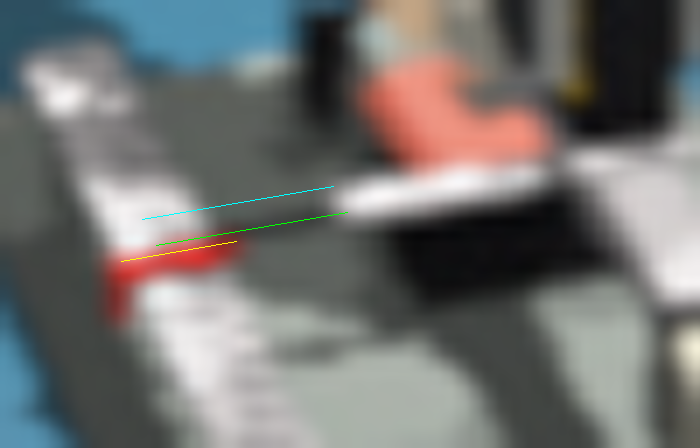

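Emit:
apply_moves([
  {"xyz":[0.0004,0.0025,0],"turn":0},
  {"xyz":[0.0006,0.004,0],"turn":0},
  {"xyz":[0.0004,0.0028,0],"turn":0},
  {"xyz":[0,0,0],"turn":0},
  {"xyz":[0,0,0],"turn":0},
  {"xyz":[0,0,0],"turn":0},
])

```text
clock: 12.68
tcp_pos: [0.4932, -0.0138, 0.2663]
orientation: [2.381, 2.046, 0.006]
contact_force: [6.5, -0.8, 1.5]
grip_width: 0.0243
```

Run:
```python
from pv import *
st()
a=grab_frame("scene");cv2.imwrite("pics/s12raw.png",a[:,:,::-1])
a=grab_frame("top");cv2.imwrite("pics/t12raw.png",a[:,:,::-1]);cv2.imwrite("pics/t12.png",cv2.resize(a[190:240,290:350,::-1],None,fx=12,fy=12,interpolation=cv2.INTER_CUBIC))
st();pv("pics/s12raw.png",[68,72,64],"pics/n12.png")
```

```text
t 12.68 tcp [ 0.4932 -0.0138  0.2663] jaw -8.66 tilt [0.0043 0.0005] F [ 6.5 -0.8  1.5] w 0.0243 j [ 0.33  0.42 -0.51  2.08  0.31  0.71 -0.54]
t 12.78 tcp [ 0.4932 -0.0137  0.2663] jaw -8.66 tilt [0.0044 0.0006] F [ 6.4 -0.5  2. ] w 0.0243 j [ 0.33  0.42 -0.51  2.08  0.31  0.71 -0.54]
```

View pics/n12.png

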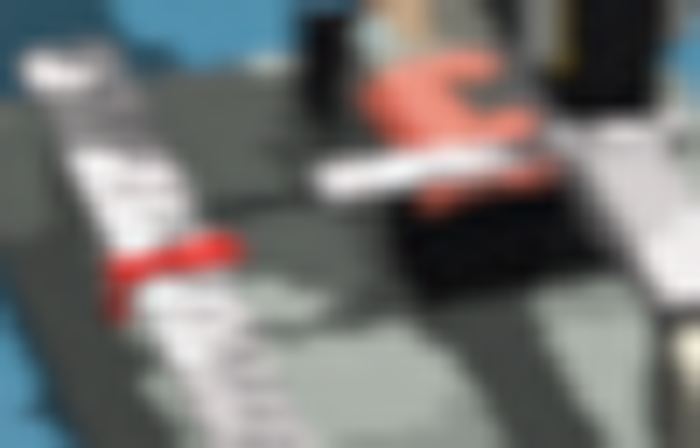

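View pics/n12o.png

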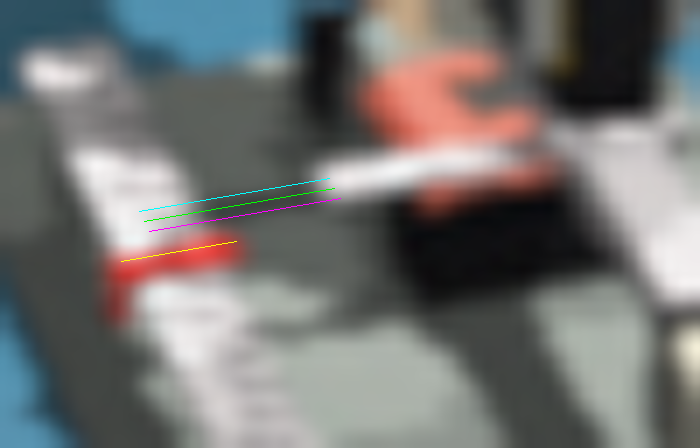

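View pics/t12.png

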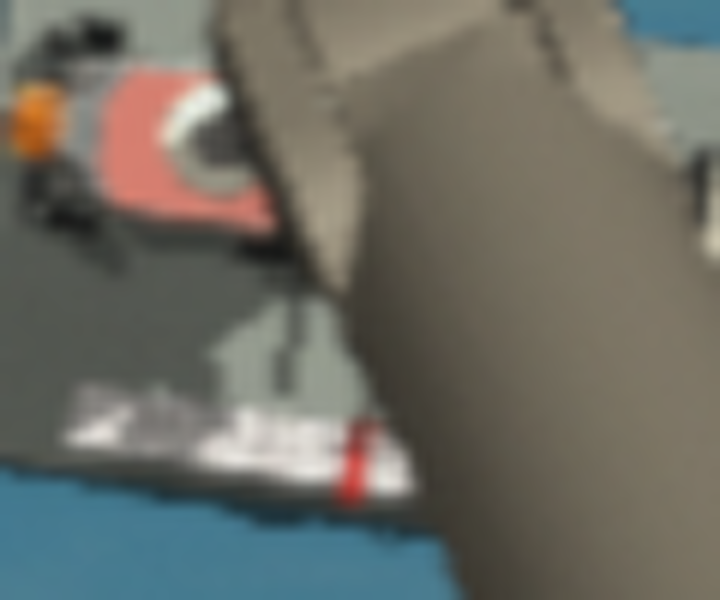

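Run:
```python
from h import *
p=np.array([.4838,-.0802,-.151])
ys=np.arange(54,84,1.5)
im={k:cv2.imread(f"pics/{k}raw.png").astype(np.float32) for k in("t7","t11","t12")}
print("y",ys)
for x in(-100,-97,-94,-91,-88,-85,-80,-75,-70):
    for k in im:
        uv=proj("top",W(p,np.c_[np.full(len(ys),x),ys,np.full(len(ys),54 if x<-82 else 64)]/1e3)).astype(np.float32)
        v=cv2.remap(im[k],uv[:,:1],uv[:,1:],cv2.INTER_LINEAR)[:,0]
        print(x,k,"G",v[:,1].astype(int),"R",v[:,2].astype(int))
a=cv2.imread("pics/t12raw.png");b=cv2.imread("pics/t7raw.png")
c=[cv2.resize(i[220:236,308:332],None,fx=16,fy=16,interpolation=cv2.INTER_NEAREST) for i in(b,a)]
cv2.imwrite("pics/cmp.png",np.hstack(c))
```

```text
y [54.  55.5 57.  58.5 60.  61.5 63.  64.5 66.  67.5 69.  70.5 72.  73.5
 75.  76.5 78.  79.5 81.  82.5]
-100 t7 G [201 203 206 207 202 199 184 163 142 119  94  89 111 134 157 177 195 202
 209 213] R [206 208 210 211 209 207 206 204 203 202 202 200 197 195 199 203 206 210
 214 216]
-100 t11 G [202 205 208 209 205 201 186 166 145 121  95  90 112 136 159 179 198 205
 212 215] R [208 210 212 213 211 210 208 207 206 205 204 202 199 198 202 206 209 213
 217 218]
-100 t12 G [180 191 202 208 204 200 185 164 143 119  95  90 112 135 158 178 196 204
 211 215] R [184 195 205 212 209 208 206 205 204 203 203 201 199 197 200 204 208 212
 216 219]
-97 t7 G [193 198 203 207 205 203 194 170 149 127 105  88 117 146 171 186 201 208
 212 214] R [198 203 207 212 212 212 212 210 210 209 209 208 209 210 211 213 214 215
 217 218]
-97 t11 G [192 196 201 206 204 202 195 172 151 129 107  90 118 148 172 189 205 211
 215 217] R [197 201 206 211 211 212 212 212 212 211 211 210 211 211 213 215 217 219
 220 220]
-97 t12 G [169 187 197 207 204 200 189 165 143 121 101  85 112 141 166 183 200 208
 213 216] R [173 191 
[... 3104 characters left out ...]
[ 63  61  60  60  60  59  63  67  74  87 100 113 126 139 146 150 153 154
 154 155] R [ 66  65  64  63  63  62  65  69  75  86  99 110 122 133 139 143 147 148
 148 149]
-70 t7 G [150 150 150 150 150 151 152 152 152 152 152 152 152 152 152 152 152 152
 152 153] R [143 143 143 143 144 144 145 145 145 145 145 145 145 146 146 146 145 145
 145 146]
-70 t11 G [ 57  60  66  73  90 111 129 137 146 151 152 153 154 154 154 154 154 153
 152 151] R [ 60  62  67  73  89 107 124 132 140 145 146 147 147 147 147 147 147 146
 145 144]
-70 t12 G [ 63  62  61  60  59  58  58  59  60  69  83  95 110 125 138 143 150 152
 153 155] R [ 67  66  65  65  63  62  61  62  63  70  82  93 106 120 132 137 144 146
 147 148]
```

View pics/cmp.png

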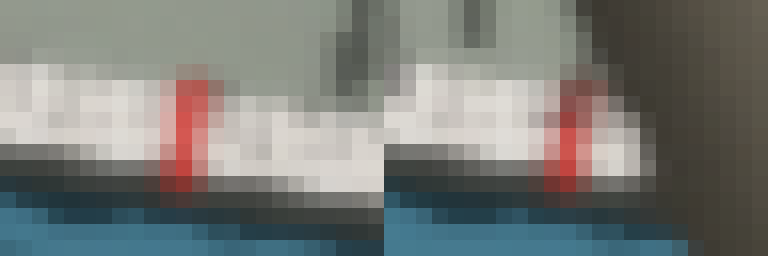

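Emit:
apply_moves([
  {"xyz":[0.0002,0.001,0],"turn":0},
  {"xyz":[0,0,0],"turn":0},
  {"xyz":[0,0,0],"turn":0},
  {"xyz":[0,0,0],"turn":0},
  {"xyz":[0,0,0],"turn":0},
  {"xyz":[0,0,0],"turn":0},
])

```text
clock: 13.28
tcp_pos: [0.4933, -0.0131, 0.2663]
orientation: [2.381, 2.045, 0.005]
contact_force: [6.2, -1.4, 2.7]
grip_width: 0.0246
```

Run:
```python
from pv import *
st()
a=grab_frame("scene");cv2.imwrite("pics/s13raw.png",a[:,:,::-1])
cv2.imwrite("pics/s13.png",cv2.resize(a[165:245,270:350,::-1],None,fx=7,fy=7,interpolation=cv2.INTER_CUBIC))
pv("pics/s13raw.png",[68.5,72.5,64.5],"pics/n13.png")
```

```text
t 13.28 tcp [ 0.4933 -0.0131  0.2663] jaw -8.68 tilt [0.004 0.   ] F [ 6.2 -1.4  2.7] w 0.0246 j [ 0.32  0.42 -0.51  2.08  0.31  0.71 -0.54]
```

View pics/n13.png

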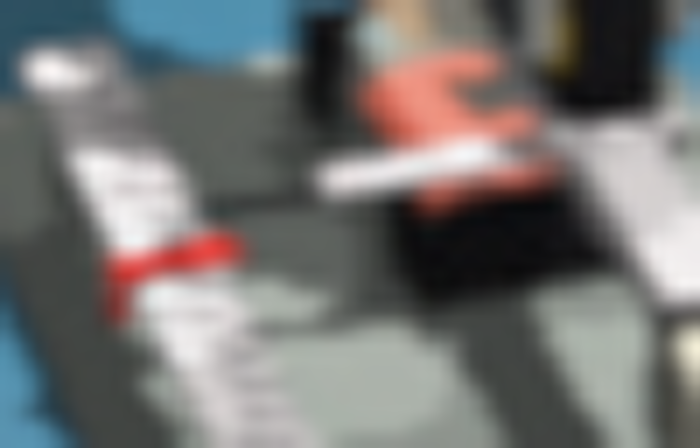

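View pics/s13.png

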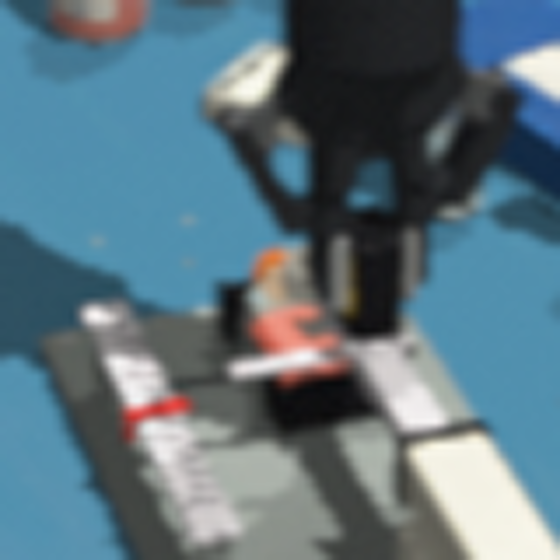

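Run:
```python
from bench import r
print(r.hand_in())
```

```text
the job is handed in; nothing more can be done
None
```

I laid the larger pink flask in the nest with its cap through the slot and let go. I then gripped the boom handle with the button squeezed in, drew the boom out about 68 mm, and handed the job in at about 13.3 s while still holding it. Hand-in gave no verdict.

What the last checks showed:
- **Flask:** After release, the top view put it within about 1–2 mm of the seat. It touched the pad at exactly the expected height. An automatic edge fit gave a 0.05 rad yaw difference, inside the 0.12 rad limit; I put it down to a similar bias that fit had shown earlier. The later pictures, with the boom out, show it unmoved.
- **Grip:** The opening was 24.5 mm, below the 26 mm quoted for a fully squeezed button. The force on the tool was steady at about 6 N.
- **Pointer:** The scene camera put it over the flag within about 1 mm. The top view was ambiguous because the needle's shadow falls next to it. It read anywhere from about 1.3 mm short to 1.2 mm past the flag, so I moved the boom about 1 mm further out. I rechecked the final position only with the scene camera.
- **Other things:** The red flag and the bench items near the stand looked unmoved. I did not look specifically at the dropper and marker at the end, but the arm only passed high above them.

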